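# Show the circuit-board panel to the inspection camera

### The job

Three small plywood panels of a half-built kit stand in the slotted plywood stand. Pull the one with the flat rectangular circuit board on its face up out of its slot and hold it in the air in front of the inspection camera: circuit board facing the lens, centred on the lens's line of sight about 15 cm out from the glass, panel square to the lens (leaning back as much as the camera looks down) and its bare top edge uppermost. Finish while still holding it there, steady; do not touch the camera, and leave the other two panels, the phone and the screwdriver where they are.

Things in the scene. Friction and masses are not known exactly. Their poses are not given: they have to be found in the camera images.
- board_panel: Upright plywood panel 9 (x) x 76 (y) x 110 (z) mm, about 75 g, its lowest 20 mm loose in a slot of the stand (which one varies); origin at the centre of its underside, +x its front. On its front a black circuit board, 62 (y) x 34 (z) x 3 mm, chips and connector to 8 mm proud, centred 47 mm above the underside. The panel's top 46 mm is bare: grip there, across the 9 mm.
- board_mid (a point): Centre of the circuit board's outer face, 7.5 mm in front (+x) of the panel's mid-plane, 47 mm above its underside; axes of the panel.
- panel_top (a point): Middle of the panel's top edge, 110 mm above its underside; axes of the panel.
- stand: Fixed plywood stand, 75 (x) x 330 (y) x 28 mm high, origin at the centre of its underside. Three open-topped slots in a row at y = -100, 0, +100 mm, each 11 (x) x 79 (y) mm, 20 mm deep, floor 8 mm above the table. The panels face its +x, roughly away from the robot, and have its yaw.
- lens (a point): Centre of the lens glass. The lens looks along -x (+x points back into the camera); y level, z the camera's own up. Camera: black box 75 x 46 x 46 mm with a round 42 mm barrel 33 mm long, on a column to the right, looking back towards the robot and 14 to 32 degrees down; height, tilt and place vary.
- focus (a point): Point in the air 150 mm straight out from the lens glass, about 0.15 to 0.27 m above the table: the circuit board's centre belongs here. Axes of the lens; a panel presented perfectly has these same axes (its front, +x, towards the lens along +x; y along y; z along z).
- camera: The camera's stand: grey base plate 150 x 130 x 14 mm and a column 22 mm thick, 384 mm high, 195 mm to +x of the origin, which lies on the table 85 mm before the plate's edge; the middle of the camera box, which it carries on a stiff slide and tilt, is 120 mm to +x of it. Not to be touched.
- motor_panel: Upright plywood panel 9 (x) x 76 (y) x 110 (z) mm, about 75 g, its lowest 20 mm loose in a slot of the stand (which one varies); origin at the centre of its underside, +x its front. On its front a round motor of 34 mm diameter. Leave it.
- sensor_panel: Upright plywood panel 9 (x) x 76 (y) x 110 (z) mm, about 75 g, its lowest 20 mm loose in a slot of the stand (which one varies); origin at the centre of its underside, +x its front. On its front two round sensor cans side by side, 16 mm each. Leave it.
- phone: Phone lying flat, 72 x 148 x 8 mm, origin at the centre of its underside. Leave it.
- screwdriver: Screwdriver lying on the table beyond the stand, 190 mm long along its x. Leave it.

How it is judged:
On the way:
1. the circuit-board panel is lifted clear of its slot, in the fingers (z of board_panel in the frame of stand above 0.06 m and contact force between the fingers and board_panel above 0.5 N and contact force between board_panel and stand below 0.05 N), for 0.2 s.
At the end, for the whole second after the job is handed in: The panel is held still in the fingers, clear of stand and camera; its board's centre is within 25 mm of the point 150 mm out from the lens, facing it, square and upright within 0.2 rad; the other panels are in their slots, and they, phone and screwdriver within 30 mm of their starts (distance between board_mid and focus below 0.025 m and angle between the x axis of board_panel and the x axis of focus, either way round below 0.2 rad and angle between the y axis of board_panel and the y axis of focus, either way round below 0.2 rad and x of lens in the frame of board_panel above 0.05 m and angle between board_panel's own z axis and vertical below 1 rad and height (world z) of board_panel above 0.05 m and linear speed of board_panel below 0.03 m/s and angular speed of board_panel below 0.3 rad/s and contact force between the fingers and board_panel above 0.5 N and contact force between board_panel and stand below 0.05 N and contact force between board_panel and camera below 0.05 N and z of each of motor_panel, sensor_panel in the frame of stand below 0.016 m and distance of each of motor_panel, sensor_panel, phone, screwdriver from where it was at the start of the episode below 0.03 m); the arm keeps its last pose, push and grip.
It fails at once if the camera is touched or pushed (over 2 N) (contact force between camera and anything else above 2 N).
It fails at once if the motor or sensor panel is moved more than 30 mm or tipped over 0.3 rad (distance of any of motor_panel, sensor_panel from where it was at the start of the episode above 0.03 m or angle between any of motor_panel, sensor_panel's own z axis and vertical above 0.3 rad).
It fails at once if the phone or the screwdriver is moved more than 30 mm (distance of any of phone, screwdriver from where it was at the start of the episode above 0.03 m).
It also fails if it takes over 35 s, if anything falls off the work surface, if the arm or the gripper's body presses on something with over 40 N, if the wrist force passes 120 N, or if a joint passes its speed limit or range.

### The arm

A 7-joint arm with a two-finger parallel gripper is mounted at the origin on the work surface. World frame = base frame: x ahead of the robot, y to its left, z up, the work surface at z = 0. Lengths are in m, angles in rad, forces in N, time in s.
With the tool pointing down it reaches from about 0.425 to 0.875 m from the base axis. Payload 4.7 kg.
Tool frame: the origin (TCP) lies midway between the tips of the shut fingers; the grasp point (between the pads) lies 19 mm behind it; z points along the fingers, y is the direction in which the jaws open and shut (so a half turn about z gives the same grasp; the last joint's range is limited). The gripper opens to 85 mm and grips with 20 to 120 N. Pads are 22 mm wide; open, the fingers measure 114 mm over their backs; the gripper's body (76 mm by 85 mm) begins 54 mm behind the grasp point. The pads swing forward as they close: fully open they stand 13 mm farther back than shut.
Start: joints at [-1.23, 0.321, -0.07, 1.45, 0.023, 1.371, -0.057], TCP at [0.209, 0.616, 0.197] pointing down, gripper open.
Joint ranges: [-2.86, 2.86], [-0.3, 2.09], [-1.38, 1.24], [0.06, 2.45], [-1.56, 4.7], [0.09, 2.05], [-2.69, 2.69]. Speed limits (rad/s): [2.57, 2.57, 3.14, 3.14, 3.14, 3.14, 3.14].

### API

Orientations are given as [roll, pitch, yaw] about the fixed x, y, z axes, in that order (R = Rz(yaw) Ry(pitch) Rx(roll)).
In Python, from workcell import * gives the robot as it stands. The module is installed in compiled form; this text tells all that it offers.
- The arm moves only by the tool play_rows, never from a script. Its argument "increments" is a list of rows, each a list of 5 numbers: the opening, from -1 (shut) to 1 (fully open), then the shift along the tool's x, y, z in units of 100 mm (1.0 is 100 mm), then the turn about the tool's z in units of 1.5 rad (1.0 is 1.5 rad). In form: [[jaw, dx, dy, dz, twist], ...]. A call has exactly 5 rows; each row is the pose to reach, as a shift and turn from the pose commanded when the call began, along the tool's axes at that moment; what a row does not reach only later rows make up. A row lasts 1/12 s, in which the tool goes at most 41.7 mm and 7.16 degrees, less where a joint would pass 70% of its speed; a pose out of reach is approached as far as the arm can. A call with a number of a shift or a turn outside -1 to 1 is refused whole. A call with a gripper value outside its range is refused whole. The fingers move at their own pace and stop on an object; "force" is the grip in N (left out, the last holds). Time passes only in rows, so rows that repeat a pose let the fingers close, or fill a call up. It gives the time, the measured TCP pose, the force and the opening at its end, in the units of the state.
- read_state(): the state, without advancing time (a new reading comes with each control period).
- camera(name): name is "side" or "top" or "wrist"; returns the picture (480x640x3 uint8, blue, green, red); there is no depth.
- camera_info(name): a dict with "vertical_fov" (degrees; the focal length in pixels is half the picture's height over the tangent of half this angle, whatever the lens; pixels are square), "cx", "cy" (the principal point, pixels), "pose" (4x4, takes a point from camera to world coordinates). Camera axes: x right, y down, z forward; pixel columns grow to the right and rows downward; lengths in m; the calibration is good to about 2 mm. A picture is of the moment at which its call begins: read the wrist's pose just before it. camera_info takes no time and is no camera call; for the wrist camera it gives the pose at the moment of the call.
- close_job(): hands the job in, once; it reports no verdict.
The state is a dict: "time": time; "joints": joint angles; "dq": joint speeds; "joint_torque": joint torques, N m; "ee_pos": TCP position; "eef_rot": TCP orientation; "force": force on the tool from outside, world axes, zero at the start; "torque": the same for the moment, N m; "gripper_width": finger opening in m.
Only numpy, scipy, OpenCV 4.12 (cv2) and the standard library are available. Lean on these libraries where they do the work, as an engineer would, in place of code of your own. Each camera call takes 0.05 s, during which the arm holds its last target.

## Working session

There is one attempt and no reset: what is moved stays moved. The work goes in short steps, Python scripts to look and compute and a tool call to move; the robot and the scene stay as the last step left them, time stands still between calls to the robot, and variables do not carry over. Pictures are saved under pics/ and viewed, and the job is handed in when it is done.

Besides the shell and the picture viewer there is one more tool, called as a command line: name --pt "numbers of a row" for each row, then --argument value for the rest. play_rows: Moves the arm, as the interface text tells. Shifts and turns lie within -1 to 1; 1 stands for 100 mm of shift or 1.5 rad of turn. Its arguments: {"type":"object","properties":{"increments":{"type":"array","items":{"type":"array","items":{"type":"number","minimum":-1,"maximum":1}}},"force":{"type":"number"}},"required":["increments"]}

```bash
mkdir -p pics; python3 - <<'E'
from workcell import *
import cv2,numpy as np
np.set_printoptions(precision=4,suppress=True)
print(read_state())
for n in ("side","top","wrist"):
    i=camera_info(n);print(n,i)
    cv2.imwrite(f"pics/{n}0.png",camera(n))
E
```

```text
{'time': 0.0, 'joints': array([-1.2299,  0.3218, -0.0701,  1.4517,  0.0226,  1.3708, -0.0569]), 'dq': array([-0.0004,  0.0005, -0.0008, -0.0003, -0.0015, -0.0008,  0.0009]), 'joint_torque': array([ -0.0004, -49.3586,  -0.3822, -31.4337,   0.013 ,   0.0113,
         0.    ]), 'ee_pos': array([0.2085, 0.615 , 0.1955]), 'eef_rot': array([-3.1397,  0.0001,  2.8147]), 'force': array([ 0.0765, -0.5648,  0.4398]), 'torque': array([ 0.0181,  0.0376, -0.0141]), 'gripper_width': 0.08530015860078244}
side {'vertical_fov': 49.431250438751206, 'cx': 322.99512413973457, 'cy': 237.91216211906178, 'pose': array([[ 0.9994,  0.0106,  0.0317,  0.5383],
       [-0.0219, -0.5116,  0.859 , -0.99  ],
       [ 0.0253, -0.8592, -0.511 ,  0.769 ],
       [ 0.    ,  0.    ,  0.    ,  1.    ]])}
top {'vertical_fov': 55.50139291906265, 'cx': 320.8538661513517, 'cy': 242.8623457981287, 'pose': array([[-0.0222, -0.9966,  0.0793,  0.5125],
       [-0.9997,  0.0219, -0.0052,  0.0171],
       [ 0.0035, -0.0794, -0.9968,  1.1377],
       [ 0.    ,  0.    ,  0.    ,  1.    ]])}
wrist {'vertical_fov': 68.06608034858206, 'cx': 312.7484283941278, 'cy': 242.04665153274294, 'pose': array([[ 0.3201,  0.9012,  0.2922,  0.1329],
       [ 0.9474, -0.3034, -0.1021,  0.6401],
       [-0.0034,  0.3095, -0.9509,  0.3733],
       [ 0.    ,  0.    ,  0.    ,  1.    ]])}
```

View pics/side0.png

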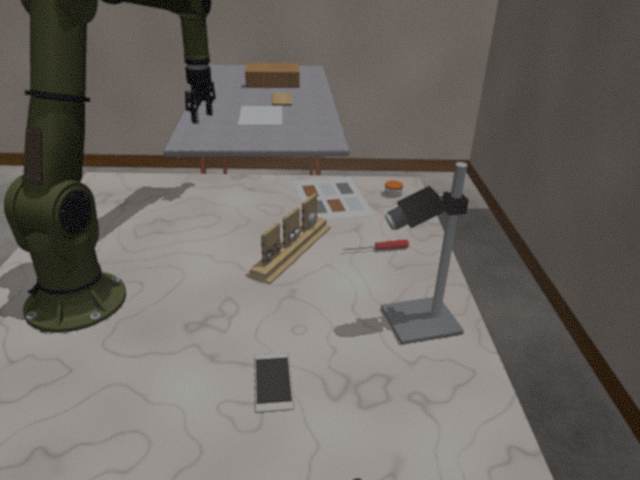

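View pics/top0.png

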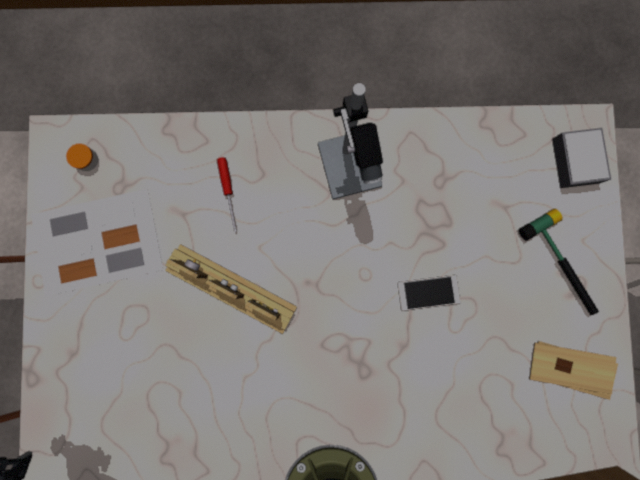

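View pics/wrist0.png

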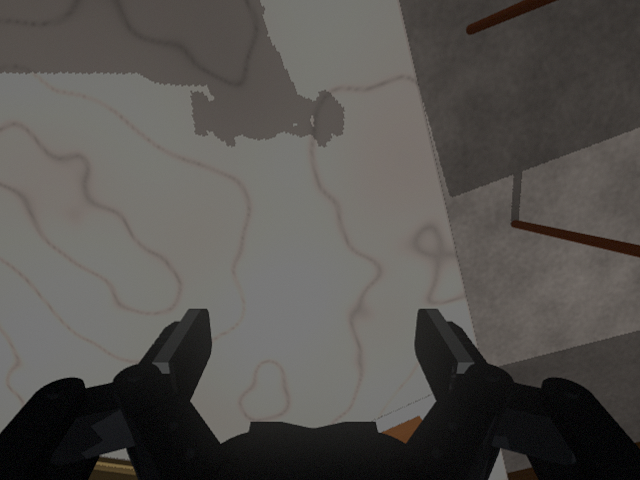

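```bash
python3 - <<'E'
import cv2
a=cv2.imread("pics/top0.png");b=cv2.imread("pics/side0.png")
cv2.imwrite("pics/a.png",cv2.resize(a[230:345,155:310],None,fx=5,fy=5,interpolation=cv2.INTER_CUBIC))
cv2.imwrite("pics/b.png",cv2.resize(a[75:255,290:410],None,fx=3.3,fy=3.3,interpolation=cv2.INTER_CUBIC))
cv2.imwrite("pics/c.png",cv2.resize(b[150:350,365:485],None,fx=3,fy=3,interpolation=cv2.INTER_CUBIC))
cv2.imwrite("pics/d.png",cv2.resize(b[185:290,240:345],None,fx=5.7,fy=5.7,interpolation=cv2.INTER_CUBIC))
E
```

```text
(no output)
```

View pics/a.png

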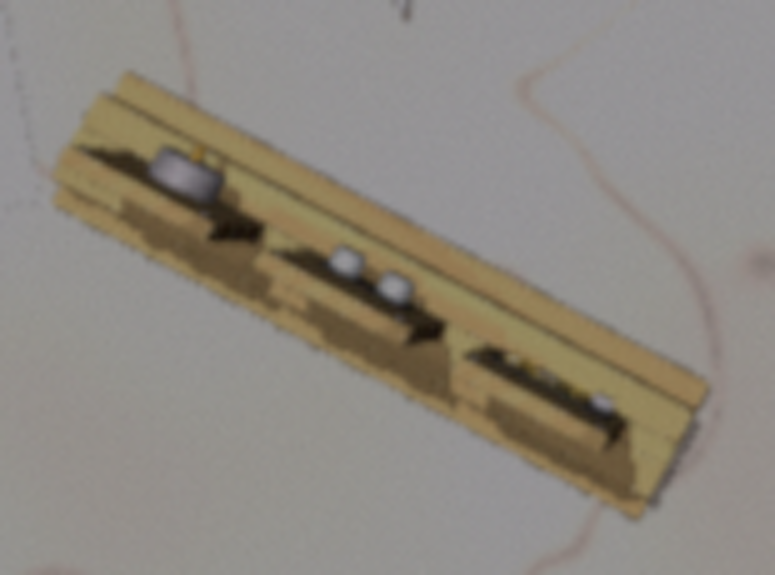

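View pics/b.png

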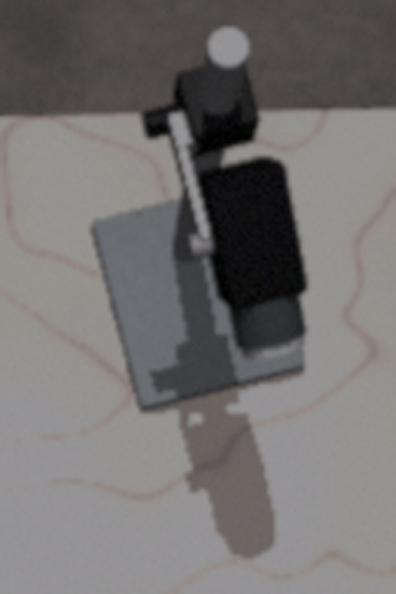

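View pics/c.png

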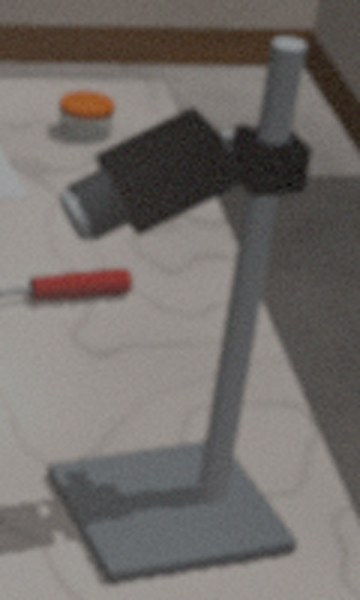

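View pics/d.png

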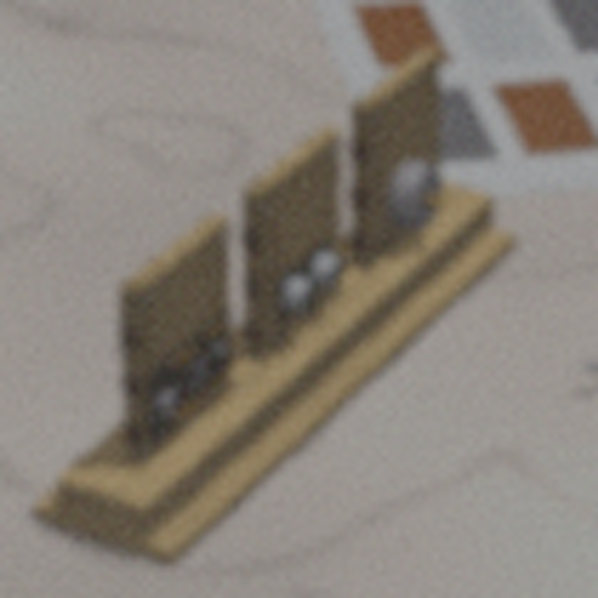

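```bash
cat > h.py <<'E'
import numpy as np,cv2
from workcell import *
np.set_printoptions(precision=4,suppress=True)
def ray(n,uv,info=None):
    i=info or camera_info(n);f=240/np.tan(np.radians(i["vertical_fov"])/2)
    d=np.array([(uv[0]-i["cx"])/f,(uv[1]-i["cy"])/f,1]);P=i["pose"]
    d=P[:3,:3]@d;return P[:3,3],d/np.linalg.norm(d)
def plane(n,uv,z,info=None):
    o,d=ray(n,uv,info);return o+d*(z-o[2])/d[2]
def tri(*rays):
    A=np.zeros((3,3));b=np.zeros(3)
    for o,d in rays:
        M=np.eye(3)-np.outer(d,d);A+=M;b+=M@o
    p=np.linalg.solve(A,b);return p,[np.linalg.norm((np.eye(3)-np.outer(d,d))@(p-o)) for o,d in rays]
def proj(n,p,info=None):
    i=info or camera_info(n);f=240/np.tan(np.radians(i["vertical_fov"])/2);P=i["pose"]
    q=P[:3,:3].T@(np.asarray(p)-P[:3,3]);return np.array([i["cx"]+f*q[0]/q[2],i["cy"]+f*q[1]/q[2]])
def rpy(r):
    from scipy.spatial.transform import Rotation as R
    return R.from_euler('xyz',r).as_matrix()
E
python3 - <<'E'
from h import *
T=lambda p:(p[0]/5+155,p[1]/5+230)
B=lambda p:(p[0]/3.3+290,p[1]/3.3+75)
C=lambda p:(p[0]/3+365,p[1]/3+150)
D=lambda p:(p[0]/5.7+240,p[1]/5.7+185)
q=[plane("top",T(p),0.006) for p in [(127,70),(708,385),(640,518),(53,203)]]
print("stand",q,"c",np.mean(q,0),[np.linalg.norm(q[i]-q[(i+1)%4]) for i in range(4)])
for a,b in ((q[1],q[0]),(q[2],q[3])): v=a-b; print("stand -y dir", np.degrees(np.arctan2(v[1],v[0])))
print("lens",tri(ray("top",B((272,345))),ray("side",C((75,213)))))
q=[plane("top",B(p),0.014) for p in [(93,220),(303,370),(143,410)]]
print("plate",q)
q2=[plane("side",C(p),0.014) for p in [(50,468),(205,445),(295,545),(110,578)]]
print("plateS",q2,[np.linalg.norm(q2[i]-q2[(i+1)%4]) for i in range(4)])
print("ptop L",plane("side",D((125,285)),.118),plane("side",D((222,215)),.118))
print("ptop T",plane("top",T((465,368)),.118),plane("top",T((612,440)),.118))
v=q[2]-q[0]; az=np.arctan2(v[1],v[0]);print("az plate",np.degrees(az))
v=q2[3]-q2[0];w=q2[2]-q2[1];print(np.degrees(np.arctan2(v[1],v[0])),np.degrees(np.arctan2(w[1],w[0])))
E
```

```text
stand [array([0.6074, 0.3603, 0.006 ]), array([0.4455, 0.0743, 0.006 ]), array([0.3817, 0.1088, 0.006 ]), array([0.5421, 0.3967, 0.006 ])] c [0.4942 0.235  0.006 ] [np.float64(0.32853795147117026), np.float64(0.07258164996241599), np.float64(0.32959104826292135), np.float64(0.07470090728693787)]
stand -y dir -119.50579374895251
stand -y dir -119.13500032318434
lens (array([ 0.7022, -0.0894,  0.2736]), [np.float64(0.0010242877458255695), np.float64(0.0010242877458255192)])
plate [array([0.8574, 0.0122, 0.014 ]), array([ 0.7381, -0.1441,  0.014 ]), array([ 0.7102, -0.0223,  0.014 ])]
plateS [array([ 0.7154, -0.0289,  0.014 ]), array([0.8432, 0.0018, 0.014 ]), array([ 0.8851, -0.1176,  0.014 ]), array([ 0.7433, -0.1539,  0.014 ])] [np.float64(0.13141613154031265), np.float64(0.1265773589811008), np.float64(0.14634838705867578), np.float64(0.1280006543805082)]
ptop L [0.4291 0.1151 0.118 ] [0.4676 0.1779 0.118 ]
ptop T [0.4621 0.1763 0.118 ] [0.429  0.1116 0.118 ]
az plate -166.793718308526
-77.40646033224341 -70.65423540434949
```

```bash
python3 - <<'E'
from h import *
C=lambda p:(p[0]/3+365,p[1]/3+150)
h=np.array([np.cos(np.radians(13)),np.sin(np.radians(13)),0])
for a,b in [((100,158),(195,110)),((138,230),(228,188)),((75,190),(100,170)),((93,237),(130,220)),((75,213),(168,165))]:
    o,d1=ray("side",C(a));_,d2=ray("side",C(b));n=np.cross(d1,d2)
    print(np.degrees(np.arctan2(-(n@h),n[2])%np.pi))
print(camera_info("side")["pose"][:3,3])
# planned
c=np.array([.4945,.2355]);y=np.radians(60.6);u=np.array([np.cos(y),np.sin(y)])
print(c-.1*u)
s=read_state();R=rpy(s["eef_rot"]);print(R)
t=np.array([.4454,.1476,.197+.05]);print((R.T@(t-s["ee_pos"]))*10)
E
```

```text
24.450134231876532
22.241768889824225
39.066944100612204
21.82882382814664
25.070730530780995
[ 0.5383 -0.99    0.769 ]
[0.4454 0.1484]
[[-0.9471  0.321  -0.0004]
 [ 0.321   0.9471 -0.0014]
 [-0.0001 -0.0015 -1.    ]]
[-3.7437 -3.6685 -0.5066]
```

play_rows --pt "1 -0.19 -0.18 -0.05 0" --pt "1 -0.38 -0.37 -0.1 0" --pt "1 -0.57 -0.56 -0.15 0" --pt "1 -0.76 -0.75 -0.2 0" --pt "1 -0.94 -0.92 -0.25 0"

```text
time: 0.57
ee_pos: [0.2687, 0.4966, 0.2215]
eef_rot: [-3.141, 0.0, 2.815]
force: [0.0, 0.1, -0.6]
gripper_width: 0.0854
```

play_rows --pt "1 -0.19 -0.18 -0.05 0" --pt "1 -0.38 -0.37 -0.1 0" --pt "1 -0.57 -0.56 -0.15 0" --pt "1 -0.76 -0.75 -0.2 0" --pt "1 -0.94 -0.92 -0.25 0"

```text
time: 0.98
ee_pos: [0.3282, 0.3792, 0.2467]
eef_rot: [-3.141, -0.0, 2.814]
force: [0.4, 0.7, 0.7]
gripper_width: 0.085
```

play_rows --pt "1 -0.19 -0.18 0 0" --pt "1 -0.38 -0.37 0 0" --pt "1 -0.57 -0.56 0 0" --pt "1 -0.76 -0.75 0 0" --pt "1 -0.94 -0.92 0 0"

```text
time: 1.4
ee_pos: [0.3876, 0.2619, 0.2465]
eef_rot: [-3.141, -0.0, 2.814]
force: [1.3, 0.3, -0.4]
gripper_width: 0.0855
```

play_rows --pt "1 -0.19 -0.18 0 0.025" --pt "1 -0.38 -0.37 0 0.05" --pt "1 -0.57 -0.56 0 0.08" --pt "1 -0.76 -0.75 0 0.1" --pt "1 -0.92 -0.91 0 0.123"

```text
time: 1.82
ee_pos: [0.4456, 0.1459, 0.2465]
eef_rot: [-3.141, 0.0, 2.627]
force: [0.2, -0.0, 0.7]
gripper_width: 0.0856
```

```bash
python3 - <<'E'
from h import *
s=read_state();print(s)
i=camera_info("wrist");im=camera("wrist");cv2.imwrite("pics/w1.png",im);print(i)
for y in (-.038,.038):
  for x in (-.0045,.0045):
    a=np.radians(60.6);u=np.array([np.cos(a),np.sin(a)]);v=np.array([u[1],-u[0]])
    p=np.r_[np.array([.4454,.1484])+y*u+x*v,.118];print(x,y,proj("wrist",p,i))
E
```

```text
{'time': 1.8167, 'joints': array([-0.7454, -0.1045,  0.3463,  1.8124,  0.036 ,  1.4276,  0.6506]), 'dq': array([ 0.2588,  0.0556,  0.3012, -0.0567,  0.0075, -0.0076,  0.1414]), 'joint_torque': array([ -1.4553, -24.2761,  -2.159 , -31.3688,  -0.0306,   0.0949,
        -0.065 ]), 'ee_pos': array([0.4456, 0.1459, 0.2465]), 'eef_rot': array([-3.1415,  0.0002,  2.6274]), 'force': array([ 0.2121, -0.0454,  0.6648]), 'torque': array([ 0.0152, -0.0176, -0.0031]), 'gripper_width': 0.08559249339932323}
{'vertical_fov': 68.06608034858206, 'cx': 312.7484283941278, 'cy': 242.04665153274294, 'pose': array([[ 0.491 ,  0.8286,  0.269 ,  0.3759],
       [ 0.8711, -0.4664, -0.1537,  0.1842],
       [-0.0018,  0.3098, -0.9508,  0.4242],
       [ 0.    ,  0.    ,  0.    ,  1.    ]])}
-0.0045 -0.038 [273.654  213.8875]
0.0045 -0.038 [273.9995 223.7335]
-0.0045 0.038 [359.6769 213.9131]
0.0045 0.038 [359.2651 223.7631]
```

View pics/w1.png

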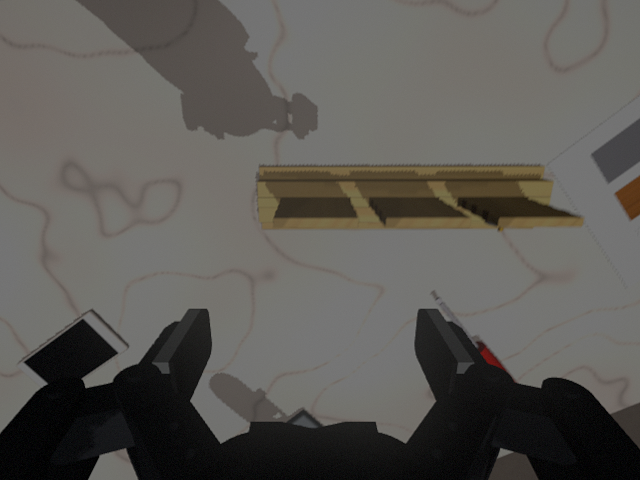

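```bash
python3 - <<'E'
import cv2
a=cv2.imread("pics/w1.png")
cv2.imwrite("pics/w1z.png",cv2.resize(a[155:240,250:400],None,fx=5.3,fy=5.3,interpolation=cv2.INTER_CUBIC))
E
```

```text
(no output)
```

View pics/w1z.png

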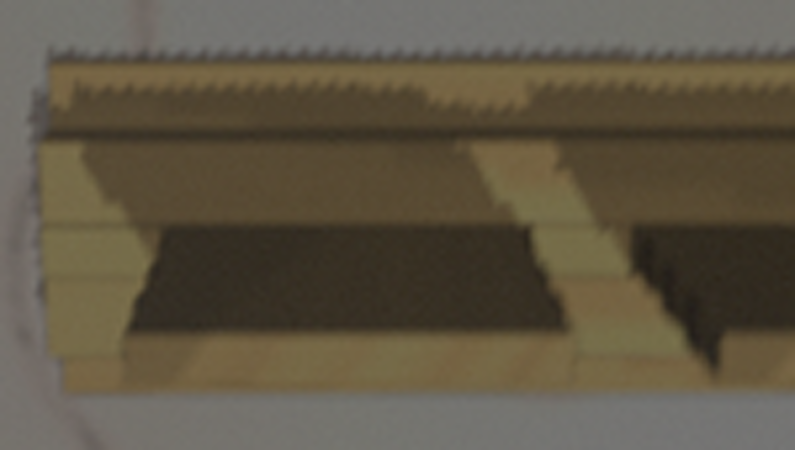

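```bash
python3 - <<'E'
from h import *
s=read_state();i=camera_info("wrist");print(s["ee_pos"],s["eef_rot"])
pts=[plane("wrist",(250+a/5.3,155+b/5.3),.118,i) for a,b in ((124,332),(575,332),(575,390),(124,390))]
print(pts);m=np.mean(pts,0);print(m,np.degrees(np.arctan2(*(pts[1]-pts[0])[1::-1])))
R=rpy(s["eef_rot"]);print("tool y az",np.degrees(np.arctan2(R[1,1],R[0,1])));print((R.T@(np.r_[m[:2],.075]-s["ee_pos"]))*10)
E
```

```text
[0.4477 0.141  0.2467] [-3.1403  0.0025  2.6193]
[array([0.4277, 0.1106, 0.118 ]), array([0.4652, 0.176 , 0.118 ]), array([0.4742, 0.1714, 0.118 ]), array([0.4363, 0.1052, 0.118 ])]
[0.4508 0.1408 0.118 ] 60.17657008281337
tool y az 60.076426045717085
[-0.024   0.0155  1.7171]
```

```bash
python3 - <<'E'
from h import *
s=read_state();i=camera_info("wrist");a=camera("wrist");cv2.imwrite("pics/w2.png",a);print(s["ee_pos"],s["eef_rot"],s["dq"],read_state()["ee_pos"])
print(i["pose"][:3,3])
cv2.imwrite("pics/w2z.png",cv2.resize(a[155:240,250:400],None,fx=5.3,fy=5.3,interpolation=cv2.INTER_CUBIC))
E
```

```text
[0.4477 0.141  0.2467] [-3.1403  0.0025  2.6193] [-0.0142 -0.0071 -0.0259  0.0016 -0.0072  0.008  -0.0308] [0.4467 0.1435 0.2467]
[0.3781 0.1804 0.4242]
```

View pics/w2z.png

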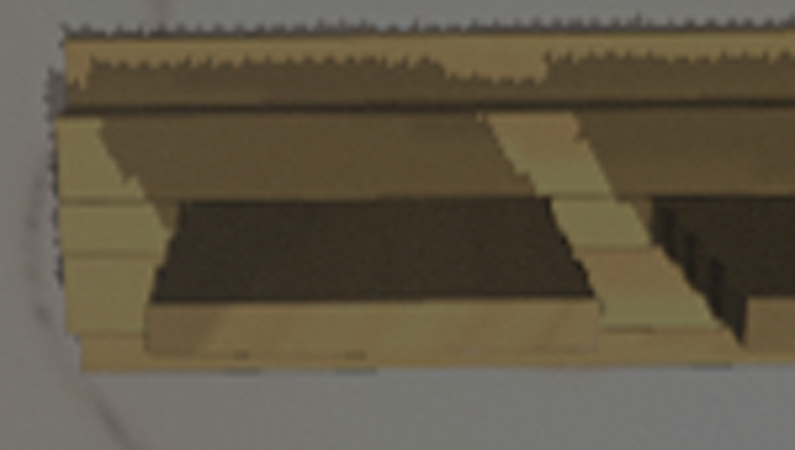

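```bash
python3 - <<'E'
from h import *
s=read_state();i=camera_info("wrist");print(s["ee_pos"],s["eef_rot"])
R0=rpy([-3.1403,.0025,2.6193])
i2=dict(i);P=i["pose"].copy()
# pose at image time: rigid offset from tool at that time
Rn=rpy(s["eef_rot"]);off=Rn.T@(P[:3,3]-s["ee_pos"]);P[:3,3]=np.array([.4477,.1410,.2467])+R0@off;P[:3,:3]=R0@Rn.T@P[:3,:3];i2["pose"]=P
print(P[:3,3])
pts=[plane("wrist",(250+a/5.3,155+b/5.3),.118,i2) for a,b in ((148,302),(598,297),(598,348),(148,352))]
m=np.mean(pts,0);print(pts,m,np.degrees(np.arctan2(*(pts[1]-pts[0])[1::-1])),np.degrees(np.arctan2(*(pts[2]-pts[3])[1::-1])))
R=Rn;print("tool y az",np.degrees(np.arctan2(R[1,1],R[0,1])));print((R.T@(np.r_[m[:2],.075]-s["ee_pos"]))*10)
E
```

```text
[0.4467 0.1435 0.2467] [-3.141   0.0011  2.6223]
[0.3781 0.1803 0.4242]
[array([0.4253, 0.1167, 0.118 ]), array([0.4618, 0.1821, 0.118 ]), array([0.4696, 0.178 , 0.118 ]), array([0.4326, 0.1122, 0.118 ])] [0.4473 0.1472 0.118 ] 60.817073328865526 60.696147556479694
tool y az 60.24914485896681
[0.0143 0.0364 1.7166]
```

play_rows --pt "1 0 0.01 0.25 0" --pt "1 0.01 0.03 0.5 -0.005" --pt "1 0.01 0.03 0.75 -0.005" --pt "1 0.01 0.03 0.95 -0.005" --pt "1 0.01 0.03 0.95 -0.005"

```text
time: 2.33
ee_pos: [0.4422, 0.1506, 0.1474]
eef_rot: [-3.135, -0.005, 2.639]
force: [-0.5, 0.2, 0.4]
gripper_width: 0.0858
```

```bash
python3 - <<'E'
from h import *
for k in range(3):
    s=read_state();i=camera_info("wrist");a=camera("wrist");print(s["ee_pos"],s["eef_rot"])
    if k==2: 
        cv2.imwrite("pics/w3.png",a)
        np.savez("w3.npz",pose=i["pose"]);
R=rpy(s["eef_rot"]);print((R.T@(np.array([.4473,.1472,.075])-s["ee_pos"]))*10,np.degrees(np.arctan2(R[1,1],R[0,1])))
E
```

```text
[0.4422 0.1506 0.1474] [-3.1351 -0.0046  2.6392]
[0.4437 0.151  0.1498] [-3.1378 -0.0027  2.6389]
[0.4451 0.1515 0.1516] [-3.1406 -0.0007  2.6388]
[-0.0404 -0.0262  0.7656] 61.189855417478526
```

View pics/w3.png

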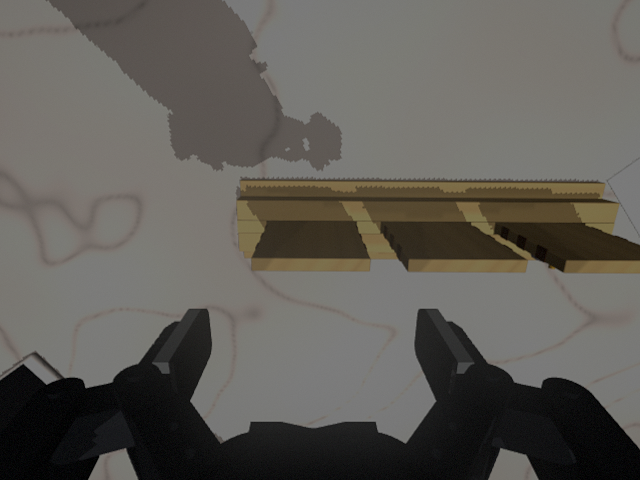

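play_rows --pt "1 0 0 0 0" --pt "1 0 0 0 0" --pt "1 0 0 0 0" --pt "1 0 0 0 0" --pt "1 0 0 0 0"

```text
time: 2.9
ee_pos: [0.4459, 0.1512, 0.1521]
eef_rot: [3.141, 0.0, 2.638]
force: [-0.7, -0.2, 0.1]
gripper_width: 0.0851
```

```bash
python3 - <<'E'
from h import *
s=read_state();i=camera_info("wrist");a=camera("wrist");print(s["ee_pos"],s["eef_rot"],s["dq"],s["time"])
cv2.imwrite("pics/w4z.png",cv2.resize(a[170:285,225:395],None,fx=4.7,fy=4.7,interpolation=cv2.INTER_CUBIC))
np.savez("w4.npz",pose=i["pose"])
R=rpy(s["eef_rot"]);print((R.T@(np.array([.4473,.1472,.075])-s["ee_pos"]))*10,np.degrees(np.arctan2(R[1,1],R[0,1])))
E
```

```text
[0.4459 0.1512 0.1521] [3.1408 0.0004 2.6378] [ 0.      0.0044 -0.0003  0.0063 -0.0021 -0.001   0.0025] 2.9
[-0.0312 -0.0292  0.7708] 61.136390414684
```

View pics/w4z.png

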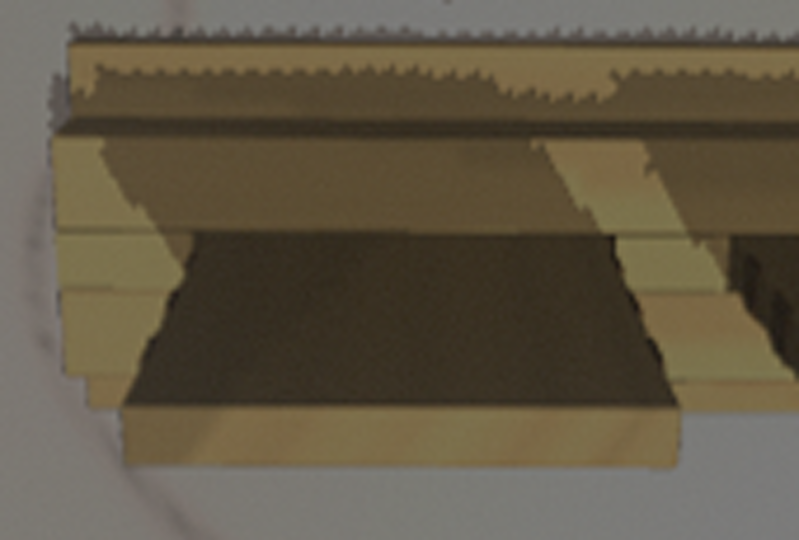

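Corners in the zoom: (124,406), (678,405), (678,466), (124,466).

```bash
python3 - <<'E'
from h import *
s=read_state();i=dict(camera_info("wrist"));i["pose"]=np.load("w4.npz")["pose"];print(s["ee_pos"])
pts=[plane("wrist",(225+a/4.7,170+b/4.7),.118,i) for a,b in ((124,406),(678,405),(678,466),(124,466))]
m=np.mean(pts,0);print(pts,m,np.degrees(np.arctan2(*(pts[1]-pts[0])[1::-1])),np.linalg.norm(pts[1]-pts[0]))
R=rpy(s["eef_rot"]);print((R.T@(np.r_[m[:2],.075]-s["ee_pos"]))*10)
# pads seen: left inner ~ (210,310), right (416,310) : midpoint ray in tool frame
for uv in ((210,310),(416,310),(313,340)):
    o,d=ray("wrist",uv,i);print(R.T@(o-s["ee_pos"]),R.T@d)
E
```

```text
[0.4458 0.1511 0.1519]
[array([0.4258, 0.1165, 0.118 ]), array([0.4617, 0.1822, 0.118 ]), array([0.4697, 0.1783, 0.118 ]), array([0.4332, 0.1119, 0.118 ])] [0.4476 0.1472 0.118 ] 61.31573403266347 0.07485974186992454
[-0.034  -0.0263  0.7691]
[ 0.0795 -0.0008 -0.1779] [-0.4648 -0.274   0.842 ]
[ 0.0795 -0.0008 -0.1779] [-0.4641  0.2736  0.8425]
[ 0.0795 -0.0008 -0.1779] [-0.5513 -0.      0.8343]
```

play_rows --pt "1 -0.035 -0.027 0.1 0" --pt "1 -0.035 -0.027 0.2 0" --pt "1 -0.035 -0.027 0.2 0" --pt "1 -0.035 -0.027 0.2 0" --pt "1 -0.035 -0.027 0.2 0"

```text
time: 3.37
ee_pos: [0.4472, 0.1469, 0.1313]
eef_rot: [-3.141, -0.0, 2.638]
force: [0.2, 0.9, 0.2]
gripper_width: 0.0855
```

play_rows --pt "1 0 0 0.13 0" --pt "1 0 0 0.27 0" --pt "1 0 0 0.4 0" --pt "1 0 0 0.5 0" --pt "1 0 0 0.57 0"

```text
time: 3.78
ee_pos: [0.4471, 0.147, 0.0738]
eef_rot: [-3.141, -0.0, 2.638]
force: [0.6, -0.1, 0.3]
gripper_width: 0.0853
```

```bash
python3 - <<'E'
from h import *
s=read_state();i=camera_info("wrist");a=camera("wrist");print(s["ee_pos"],s["eef_rot"],s["force"],s["time"])
cv2.imwrite("pics/w5.png",a)
R=rpy(s["eef_rot"]);print((R.T@(np.array([.4475,.1472,.075])-s["ee_pos"]))*10,np.degrees(np.arctan2(R[1,1],R[0,1])))
E
```

```text
[0.4471 0.147  0.0738] [-3.1411 -0.0004  2.638 ] [ 0.5986 -0.1069  0.2816] 3.7833
[-0.0022  0.0033 -0.012 ] 61.14764542448825
```

View pics/w5.png

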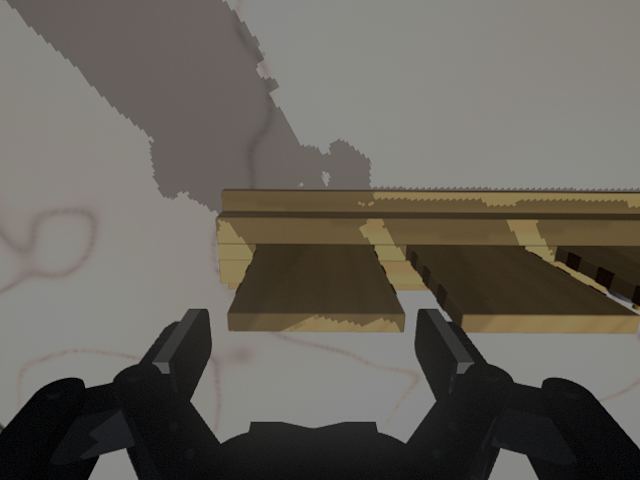

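play_rows --pt "0.4 0 0 0 0" --pt "0.4 0 0 0 0" --pt "0.4 0 0 0 0" --pt "0.4 0 0 0 0" --pt "0.4 0 0 0 0" --force 25

```text
time: 4.25
ee_pos: [0.4493, 0.1442, 0.0782]
eef_rot: [-3.14, 0.003, 2.636]
force: [-5.5, -8.5, 19.6]
gripper_width: 0.06
```

play_rows --pt "0.4 0 0 0 0" --pt "0.4 0 0 -0.03 0" --pt "0.4 0 0 -0.06 0" --pt "0.4 0 0 -0.1 0" --pt "0.4 0 0 -0.1 0"

```text
time: 4.67
ee_pos: [0.4482, 0.1477, 0.0858]
eef_rot: [3.14, 0.001, 2.638]
force: [-0.5, 0.5, 0.2]
gripper_width: 0.0596
```

```bash
python3 - <<'E'
from h import *
s=read_state();i=camera_info("wrist");a=camera("wrist");print(s["ee_pos"],s["eef_rot"],s["force"],s["time"],s["gripper_width"])
cv2.imwrite("pics/w6.png",a)
E
```

```text
[0.4482 0.1477 0.0858] [3.1396 0.0011 2.6382] [-0.4778  0.5481  0.1924] 4.6667 0.05960735880615823
```

View pics/w6.png

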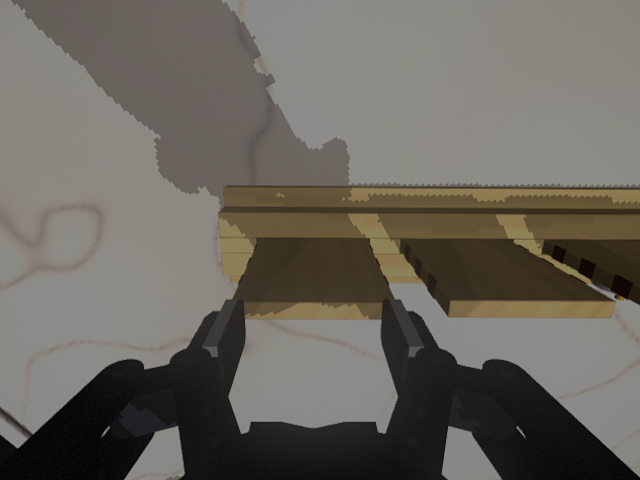

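```bash
python3 - <<'E'
from h import *
a=camera("side")
print(read_state()["ee_pos"],proj("side",read_state()["ee_pos"]))
cv2.imwrite("pics/s7.png",cv2.resize(a[130:290,220:400],None,fx=3.7,fy=3.7,interpolation=cv2.INTER_CUBIC))
E
```

```text
[0.4475 0.1474 0.0848] [270.661  239.8886]
```

View pics/s7.png

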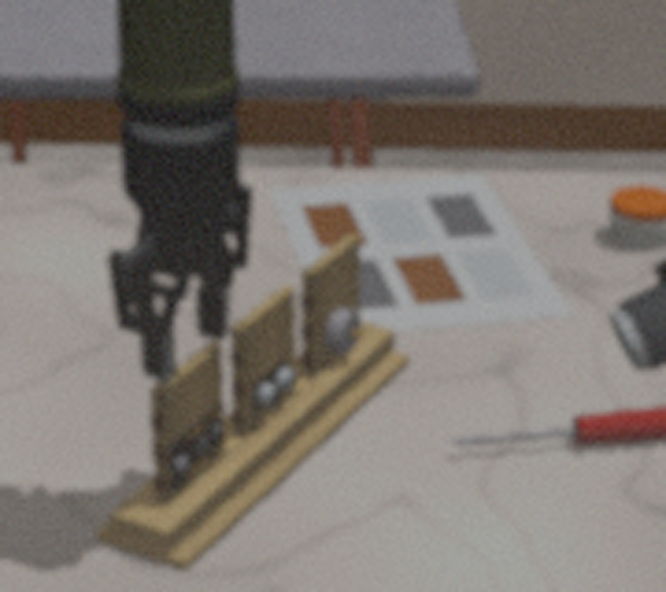

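play_rows --pt "0.4 0 0 -0.15 0" --pt "0.4 0 0 -0.3 0" --pt "1 0 0 -0.4 0" --pt "1 0 0 -0.4 0" --pt "1 0 0 -0.4 0"

```text
time: 5.18
ee_pos: [0.4477, 0.1473, 0.1247]
eef_rot: [3.141, 0.0, 2.638]
force: [-0.2, -0.6, -0.3]
gripper_width: 0.0855
```

play_rows --pt "1 0 0 0 0" --pt "1 0 0 0 0" --pt "1 0 0 0 0" --pt "1 0 0 0 0" --pt "1 0 0 0 0"

```text
time: 5.6
ee_pos: [0.4473, 0.1469, 0.1243]
eef_rot: [-3.141, -0.0, 2.638]
force: [-0.2, -0.1, 0.5]
gripper_width: 0.0852
```

```bash
python3 - <<'E'
from h import *
s=read_state();i=camera_info("wrist");a=camera("wrist");print(s["ee_pos"],s["eef_rot"],s["time"],s["gripper_width"])
np.savez("w8.npz",pose=i["pose"]);cv2.imwrite("pics/w8.png",a)
cv2.imwrite("pics/w8z.png",cv2.resize(a[200:320,200:420],None,fx=3.6,fy=3.6,interpolation=cv2.INTER_CUBIC))
E
```

```text
[0.4473 0.1469 0.1243] [-3.1411 -0.0003  2.6378] 5.6 0.08521792602867906
```

View pics/w8z.png

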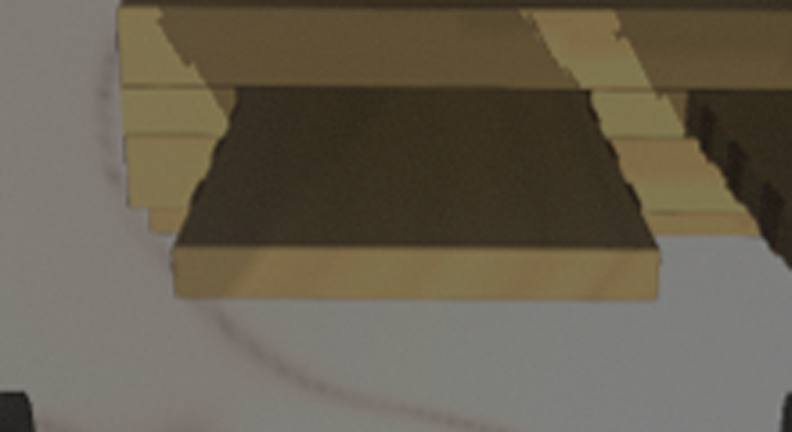

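```bash
python3 - <<'E'
from h import *
s=read_state();i=dict(camera_info("wrist"));i["pose"]=np.load("w8.npz")["pose"];print(s["ee_pos"])
for z in (.118,.13,.14):
    pts=[plane("wrist",(200+a/3.6,200+b/3.6),z,i) for a,b in ((174,248),(658,248),(658,298),(174,298))]
    m=np.mean(pts,0);print(z,m,np.degrees(np.arctan2(*(pts[1]-pts[0])[1::-1])),np.linalg.norm(pts[1]-pts[0]),np.linalg.norm(pts[1]-pts[2]))
    R=rpy(s["eef_rot"]);print((R.T@(np.r_[m[:2],.05]-s["ee_pos"]))*10)
E
```

```text
[0.4473 0.147  0.1244]
0.118 [0.4478 0.1471 0.118 ] 61.239122914572235 0.07503969771350186 0.008479095039097216
[-0.0033  0.0038  0.7436]
0.13 [0.4432 0.1496 0.13  ] 61.23912291457222 0.07014555097322535 0.007926081945887153
[0.0487 0.003  0.7436]
0.14 [0.4393 0.1516 0.14  ] 61.23912291457221 0.06606709535632832 0.007465237701545403
[0.0921 0.0023 0.7437]
```

play_rows --pt "1 0 0 0.13 0" --pt "1 0 0 0.26 0" --pt "1 0 0 0.38 0" --pt "1 0 0 0.48 0" --pt "1 0 0 0.56 0"

```text
time: 6.07
ee_pos: [0.4471, 0.1469, 0.0677]
eef_rot: [-3.141, -0.0, 2.638]
force: [0.1, 0.1, 0.1]
gripper_width: 0.0854
```

play_rows --pt "1 0 0 0.05 0" --pt "1 0 0 0.1 0" --pt "1 0 0 0.15 0" --pt "1 0 0 0.2 0" --pt "1 0 0 0.2 0"

```text
time: 6.48
ee_pos: [0.4469, 0.1468, 0.0478]
eef_rot: [-3.141, -0.001, 2.638]
force: [-0.8, -0.5, -1.0]
gripper_width: 0.0856
```

```bash
python3 - <<'E'
from h import *
s=read_state();a=camera("side");b=camera("wrist");print(s["ee_pos"],s["force"])
cv2.imwrite("pics/s9.png",cv2.resize(a[130:290,220:400],None,fx=3.7,fy=3.7,interpolation=cv2.INTER_CUBIC))
cv2.imwrite("pics/w9.png",b)
E
```

```text
[0.4469 0.1468 0.0478] [-0.7975 -0.4555 -1.039 ]
```

View pics/s9.png

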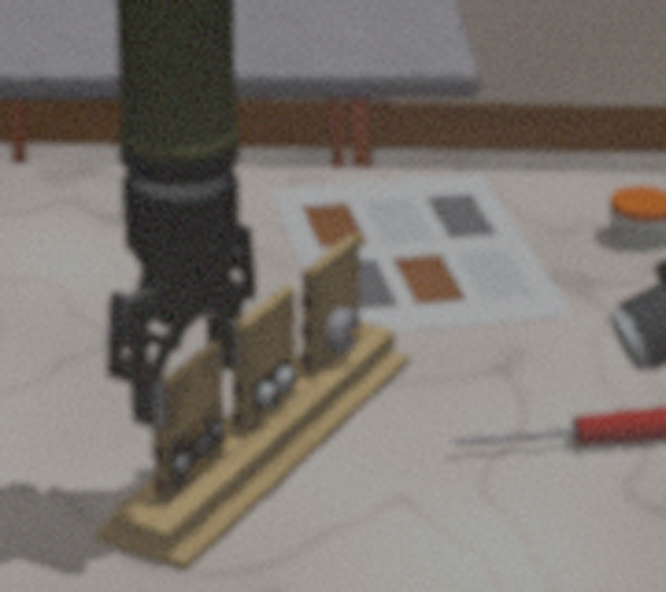

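View pics/w9.png

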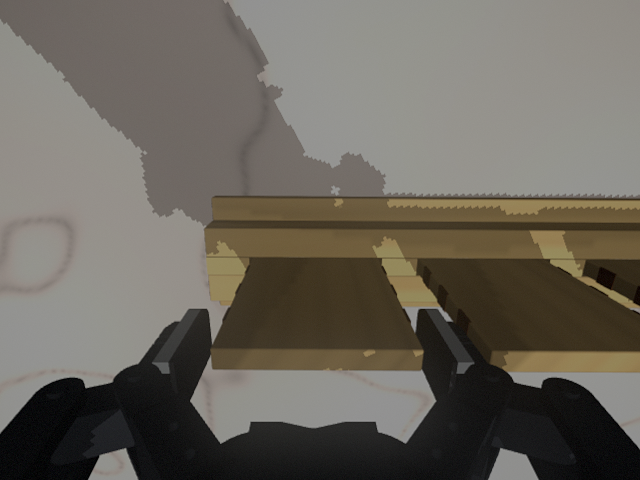

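play_rows --pt "0.4 0 0 0 0" --pt "0.4 0 0 0 0" --pt "0.4 0 0 0 0" --pt "0.4 0 0 0 0" --pt "0.4 0 0 0 0" --force 25

```text
time: 7.0
ee_pos: [0.448, 0.1473, 0.0492]
eef_rot: [3.141, 0.001, 2.638]
force: [0.3, 0.9, 3.7]
gripper_width: 0.0756
```

```bash
python3 - <<'E'
from h import *
s=read_state();b=camera("wrist");print(s["ee_pos"],s["force"],s["gripper_width"])
cv2.imwrite("pics/w10.png",b)
E
```

```text
[0.448  0.1473 0.0492] [0.2755 0.8793 3.718 ] 0.0756413102484146
```

View pics/w10.png

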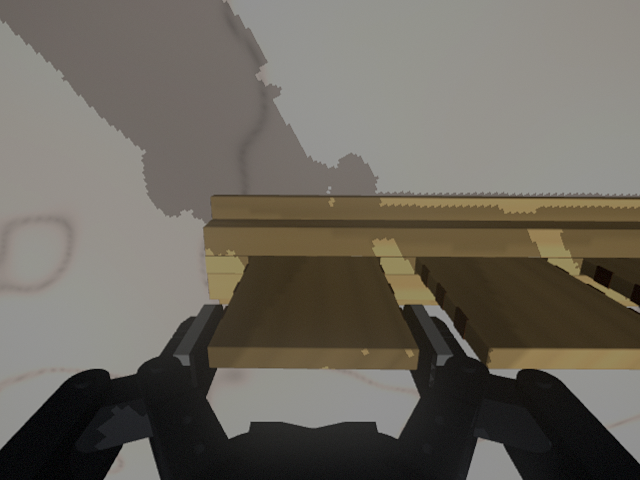

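play_rows --pt "0.4 0 0 -0.04 0" --pt "0.4 0 0 -0.08 0" --pt "0.4 0 0 -0.12 0" --pt "0.4 0 0 -0.14 0" --pt "0.4 0 0 -0.14 0"

```text
time: 7.47
ee_pos: [0.4477, 0.1472, 0.0631]
eef_rot: [3.141, 0.0, 2.638]
force: [0.1, -1.1, -0.5]
gripper_width: 0.0751
```

```bash
python3 - <<'E'
from h import *
s=read_state();b=camera("wrist");a=camera("side");print(s["ee_pos"],s["force"],s["gripper_width"],s["time"])
cv2.imwrite("pics/w11.png",b)
cv2.imwrite("pics/s11.png",cv2.resize(a[130:290,220:400],None,fx=3.7,fy=3.7,interpolation=cv2.INTER_CUBIC))
E
```

```text
[0.4477 0.1472 0.0631] [ 0.1167 -1.1148 -0.5491] 0.07514789335961439 7.4667
```

View pics/w11.png

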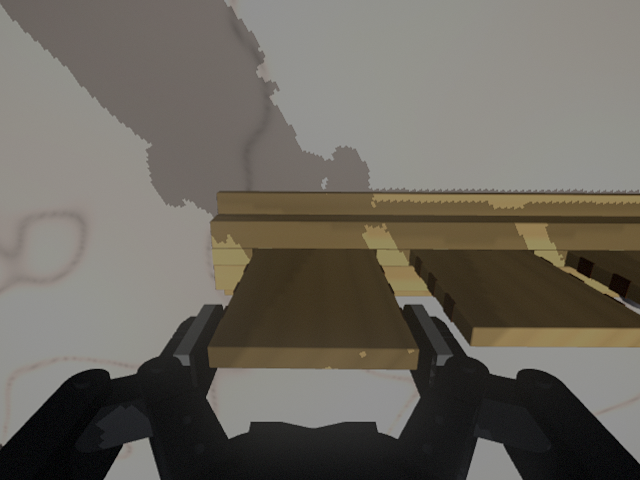

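View pics/s11.png

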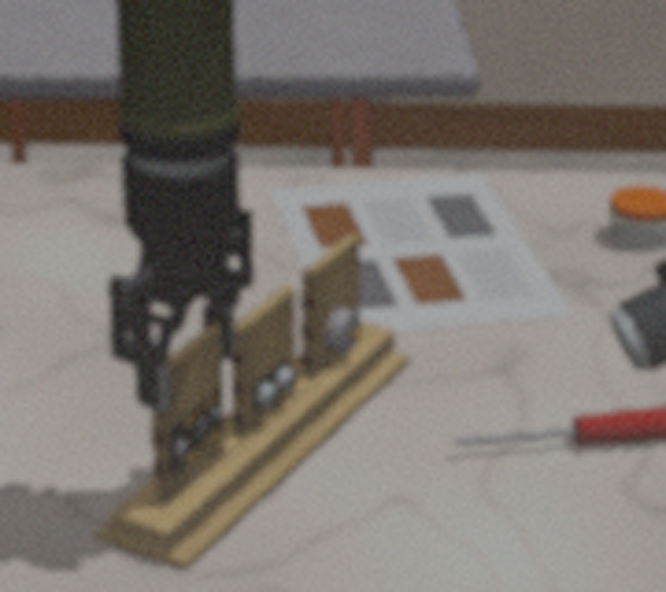

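play_rows --pt "0.4 0.05 0 0 0" --pt "0.4 0.1 0 0.005 0" --pt "0.4 0.15 0 0.01 0" --pt "0.4 0.2 0 0.02 0" --pt "0.4 0.22 0 0.02 0"

```text
time: 7.98
ee_pos: [0.4279, 0.1583, 0.0607]
eef_rot: [3.141, 0.0, 2.639]
force: [3.3, -0.4, -0.8]
gripper_width: 0.0755
```

```bash
python3 - <<'E'
from h import *
s=read_state();b=camera("wrist");a=camera("side");print(s["ee_pos"],s["force"],s["torque"],s["gripper_width"],s["time"])
cv2.imwrite("pics/w12.png",b)
cv2.imwrite("pics/s12.png",cv2.resize(a[130:290,220:400],None,fx=3.7,fy=3.7,interpolation=cv2.INTER_CUBIC))
E
```

```text
[0.4279 0.1583 0.0607] [ 3.3011 -0.427  -0.7881] [-0.2858 -0.9756 -0.0508] 0.07554761879929613 7.9833
```

View pics/w12.png

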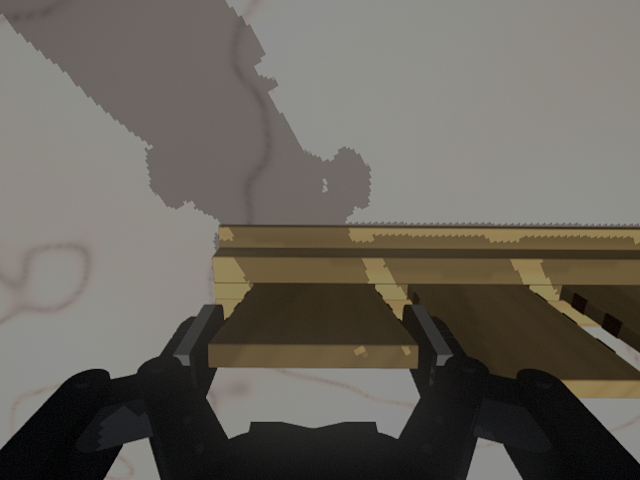

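View pics/s12.png

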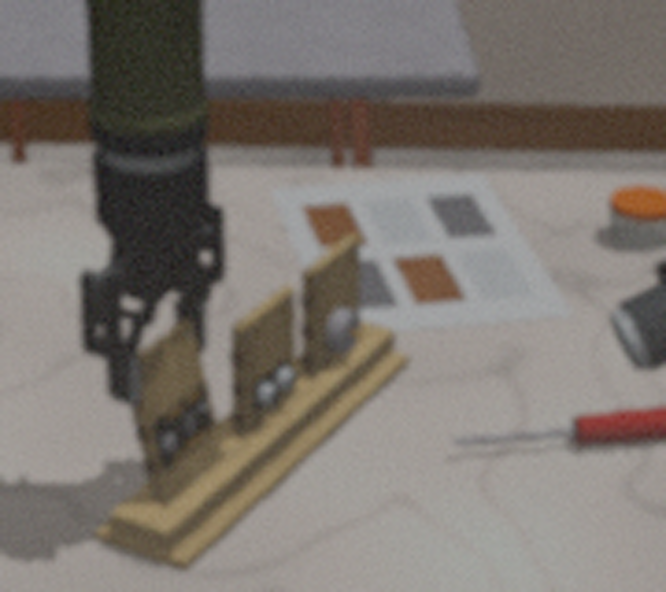

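play_rows --pt "0.4 0.05 0 0.015 0" --pt "0.4 0.1 0 0.03 0" --pt "0.4 0.15 0 0.045 0" --pt "0.4 0.2 0 0.06 0" --pt "0.4 0.21 0 0.065 0"

```text
time: 8.5
ee_pos: [0.4089, 0.1684, 0.0538]
eef_rot: [3.142, -0.0, 2.639]
force: [3.4, 0.0, 1.8]
gripper_width: 0.0755
```

```bash
python3 - <<'E'
from h import *
s=read_state();a=camera("side");print(s["ee_pos"],s["force"],s["torque"],s["gripper_width"],s["time"])
cv2.imwrite("pics/s13.png",cv2.resize(a[130:290,220:400],None,fx=3.7,fy=3.7,interpolation=cv2.INTER_CUBIC))
E
```

```text
[0.4089 0.1684 0.0538] [3.3986 0.0396 1.7553] [-0.2728 -0.9776 -0.0724] 0.0754599630185706 8.5
```

View pics/s13.png

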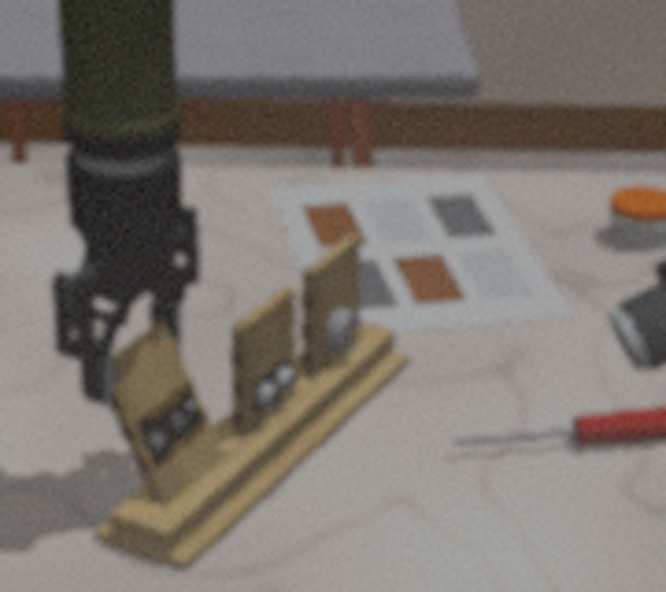

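play_rows --pt "0.4 0 0 0 0" --pt "0.4 0 0 0 0" --pt "0.4 0 0 -0.1 0" --pt "0.4 0 0 -0.25 0" --pt "0.4 0 0 -0.4 0" --force 50

```text
time: 8.97
ee_pos: [0.4077, 0.167, 0.0941]
eef_rot: [-3.138, -0.003, 2.638]
force: [0.6, -0.2, -0.5]
gripper_width: 0.0747
```

play_rows --pt "0.4 0 0 -0.2 0" --pt "0.4 0 0 -0.4 0" --pt "0.4 0 0 -0.6 0" --pt "0.4 0 0 -0.8 0" --pt "0.4 0 0 -0.9 0"

```text
time: 9.38
ee_pos: [0.4095, 0.1679, 0.1865]
eef_rot: [3.141, -0.0, 2.638]
force: [0.8, 0.3, 0.8]
gripper_width: 0.0747
```

```bash
python3 - <<'E'
from h import *
s=read_state();a=camera("side");print(s["ee_pos"],s["eef_rot"],s["force"],s["torque"],s["gripper_width"],s["time"],s["joints"])
cv2.imwrite("pics/s14.png",cv2.resize(a[90:290,200:400],None,fx=3,fy=3,interpolation=cv2.INTER_CUBIC))
s=read_state();i=camera_info("wrist");b=camera("wrist");cv2.imwrite("pics/w14.png",b);np.savez("w14.npz",pose=i["pose"],ee=s["ee_pos"],r=s["eef_rot"])
E
```

```text
[0.4095 0.1679 0.1865] [ 3.1407 -0.0004  2.6376] [0.8435 0.3375 0.7802] [ 0.0047 -0.0024  0.0102] 0.07471319113961204 9.3833 [-0.7821 -0.1347  0.3075  1.9588  0.0412  1.311   0.579 ]
```

View pics/s14.png

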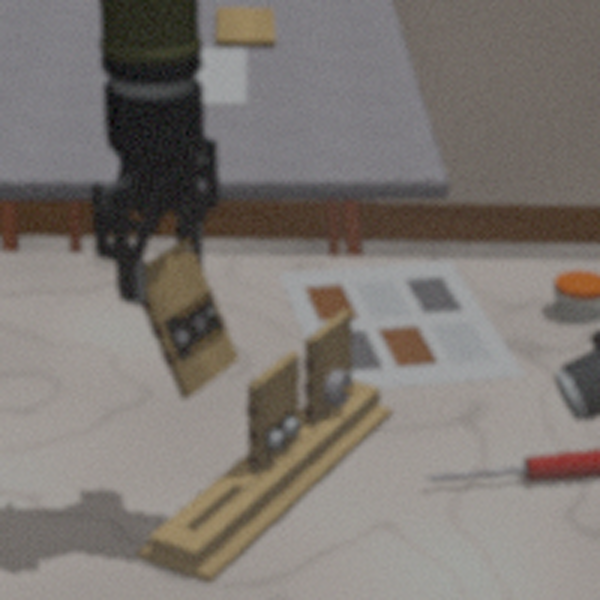

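View pics/w14.png

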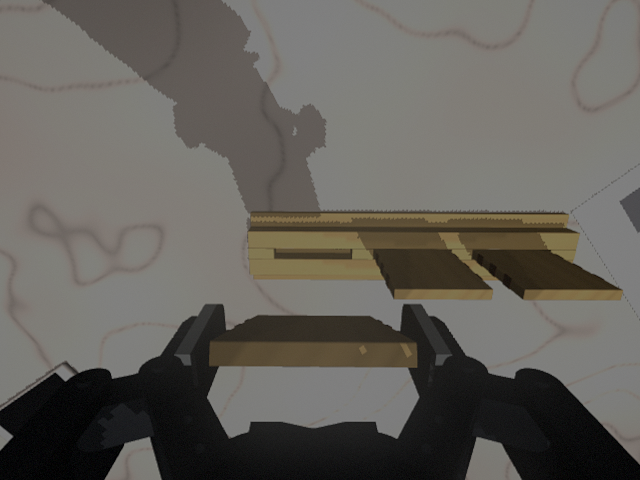

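```bash
python3 - <<'E'
from h import *
D=lambda p:(p[0]/3+200,p[1]/3+90)
az=np.radians(61.14-90);h=np.array([np.cos(az),np.sin(az),0])
# direction d=-sin t h + cos t z
for a,b in [((145,262),(185,395)),((190,240),(237,357))]:
    o,d1=ray("side",D(a));_,d2=ray("side",D(b));n=np.cross(d1,d2)
    print(np.degrees(np.arctan2(n[2],n@h)))
z=np.load("w14.npz");i=dict(camera_info("wrist"));i["pose"]=z["pose"];R=rpy(z["r"])
def r(u,v):
    o,d=ray("wrist",(u,v),i);return R.T@(o-z["ee"]),R.T@d
for (u1,u2,v,w) in ((210,415,342,.076),(210,415,366,.076),(252,374,317,.076)):
    o,d1=r(u1,v);_,d2=r(u2,v)
    d1=d1/d1[2];d2=d2/d2[2];s=w/(d2[1]-d1[1]);print(v,o+s*(d1+d2)/2)
E
```

```text
-163.41580066893758
-155.94761090193452
342 [ 0.0035 -0.0011 -0.0639]
366 [-0.005  -0.0011 -0.0667]
317 [-0.0334 -0.001   0.0183]
```

play_rows --pt "0.4 -0.1 -0.08 -0.01 0" --pt "0.4 -0.26 -0.2 -0.02 0" --pt "0.4 -0.44 -0.34 -0.03 0" --pt "0.4 -0.64 -0.5 -0.04 0" --pt "0.4 -0.84 -0.66 -0.05 0"

```text
time: 9.9
ee_pos: [0.4502, 0.0683, 0.1875]
eef_rot: [-3.139, -0.003, 2.639]
force: [1.2, 0.9, -0.8]
gripper_width: 0.0746
```

play_rows --pt "0.4 -0.18 -0.14 -0.01 0" --pt "0.4 -0.36 -0.28 -0.02 0" --pt "0.4 -0.54 -0.42 -0.03 0" --pt "0.4 -0.7 -0.55 -0.04 0" --pt "0.4 -0.84 -0.66 -0.05 0"

```text
time: 10.32
ee_pos: [0.492, -0.0306, 0.1925]
eef_rot: [-3.139, -0.003, 2.637]
force: [-0.6, -0.3, -1.0]
gripper_width: 0.075
```

play_rows --pt "0.4 -0.15 -0.12 0 -0.05" --pt "0.4 -0.3 -0.24 0 -0.1" --pt "0.4 -0.43 -0.34 0 -0.16" --pt "0.4 -0.53 -0.41 0 -0.22" --pt "0.4 -0.6 -0.46 0 -0.28"

```text
time: 10.73
ee_pos: [0.5224, -0.0995, 0.1923]
eef_rot: [-3.141, -0.004, 3.06]
force: [-0.7, 0.0, -1.4]
gripper_width: 0.0751
```

```bash
python3 - <<'E'
from h import *
s=read_state();print(s["ee_pos"],s["eef_rot"],s["gripper_width"],s["time"],s["joints"])
i=camera_info("wrist");b=camera("wrist");cv2.imwrite("pics/w15.png",b)
a=camera("side");cv2.imwrite("pics/s15.png",cv2.resize(a[90:290,250:500],None,fx=3,fy=3,interpolation=cv2.INTER_CUBIC))
E
```

```text
[ 0.5224 -0.0995  0.1923] [-3.1408 -0.0036  3.0604] 0.07509074127387265 10.7333 [-0.4988  0.0737  0.6732  1.7687 -0.0462  1.319   1.6743]
```

View pics/w15.png

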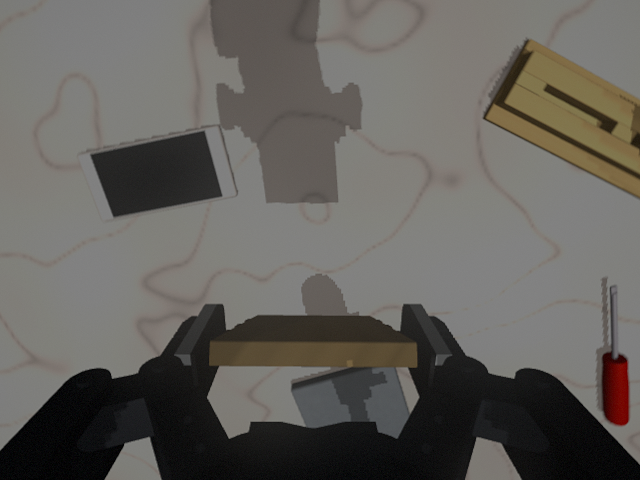

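View pics/s15.png

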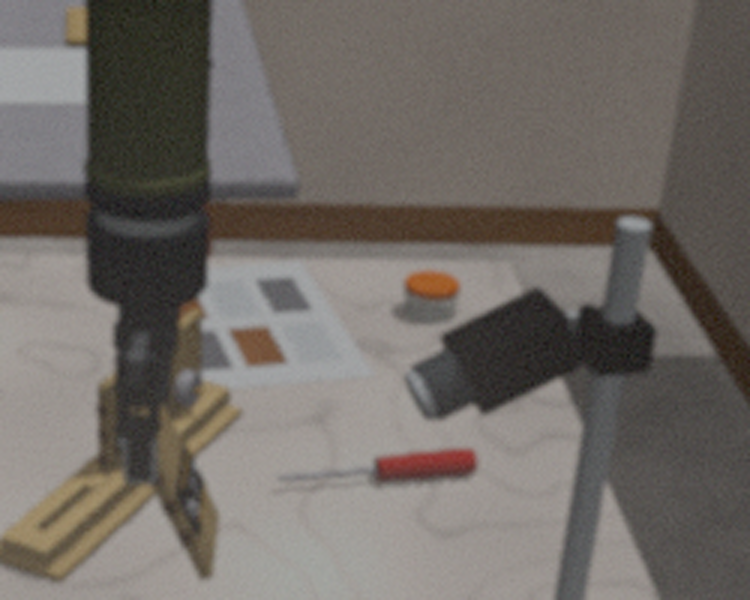

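```bash
python3 - <<'E'
from h import *
s=read_state();i=camera_info("wrist");b=camera("wrist");print(s["ee_pos"],s["eef_rot"],s["dq"])
np.savez("w16.npz",pose=i["pose"])
cv2.imwrite("pics/w16z.png",cv2.resize(b[355:435,280:420],None,fx=5.5,fy=5.5,interpolation=cv2.INTER_CUBIC))
R=rpy(s["eef_rot"]);print((R.T@(np.array([.535,-.128,.2024])-s["ee_pos"]))*10, np.degrees(np.arctan2(R[1,1],R[0,1])))
E
```

```text
[ 0.5223 -0.0998  0.1924] [-3.1402 -0.0034  3.0551] [-0.0181 -0.0182 -0.0266  0.0105 -0.005   0.0103 -0.1173]
[-0.1503 -0.2706 -0.0998] 85.04349066131743
```

View pics/w16z.png

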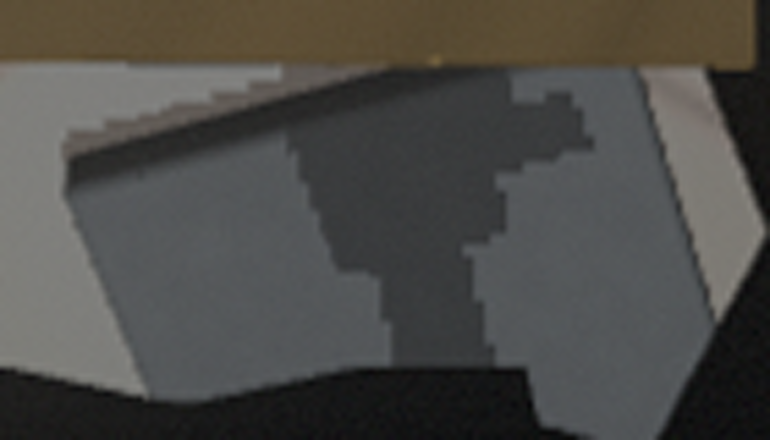

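```bash
python3 - <<'E'
from h import *
i=dict(camera_info("wrist"));i["pose"]=np.load("w16.npz")["pose"]
P=lambda a,b:plane("wrist",(280+a/5.5,355+b/5.5),.014,i)
for a,b in (((68,192),(147,395)),((640,75),(712,318)),((68,192),(380,85)),((68,158),(380,70))):
    p,q=P(*a),P(*b);v=q-p;print(p,q,np.degrees(np.arctan2(v[1],v[0])))
E
```

```text
[ 0.7434 -0.1451  0.014 ] [ 0.8012 -0.1328  0.014 ] 11.990904460441788
[ 0.7231 -0.0187  0.014 ] [ 0.7899 -0.0034  0.014 ] 12.930808591975588
[ 0.7434 -0.1451  0.014 ] [ 0.721  -0.0748  0.014 ] 107.63496963814563
[ 0.7344 -0.1441  0.014 ] [ 0.7172 -0.0746  0.014 ] 103.87071117826117
```

play_rows --pt "0.4 -0.03 -0.05 -0.02 -0.04" --pt "0.4 -0.07 -0.12 -0.04 -0.09" --pt "0.4 -0.11 -0.19 -0.07 -0.14" --pt "0.4 -0.14 -0.24 -0.09 -0.18" --pt "0.4 -0.15 -0.27 -0.1 -0.2"

```text
time: 11.3
ee_pos: [0.5358, -0.1257, 0.2035]
eef_rot: [3.141, -0.001, -2.925]
force: [-0.4, 0.7, -0.9]
gripper_width: 0.075
```

play_rows --pt "0.4 0 0 0 0" --pt "0.4 0 0 0 0" --pt "0.4 0 0 0 0" --pt "0.4 0 0 0 0" --pt "0.4 0 0 0 0"

```text
time: 11.72
ee_pos: [0.536, -0.1257, 0.2039]
eef_rot: [3.141, -0.0, -2.925]
force: [0.6, -0.9, -1.6]
gripper_width: 0.0746
```

```bash
python3 - <<'E'
from h import *
s=read_state();print(s["ee_pos"],s["eef_rot"],s["gripper_width"],s["time"],s["force"])
R=rpy(s["eef_rot"]);print(np.degrees(np.arctan2(R[1,1],R[0,1])))
print("pred mid",s["ee_pos"]+R@[-.0341,-.001,-.0114])
b=camera("wrist");cv2.imwrite("pics/w17.png",b)
a=camera("side");cv2.imwrite("pics/s17.png",cv2.resize(a[130:300,290:500],None,fx=3.5,fy=3.5,interpolation=cv2.INTER_CUBIC))
t=camera("top");cv2.imwrite("pics/t17.png",t);cv2.imwrite("pics/t17z.png",cv2.resize(t[80:340,270:430],None,fx=2.3,fy=2.3,interpolation=cv2.INTER_CUBIC))
E
```

```text
[ 0.536  -0.1257  0.2039] [ 3.1411 -0.0003 -2.9254] 0.07456750611803811 11.7167 [ 0.5754 -0.93   -1.6241]
102.38463820218841
pred mid [ 0.5696 -0.1194  0.2153]
```

View pics/w17.png

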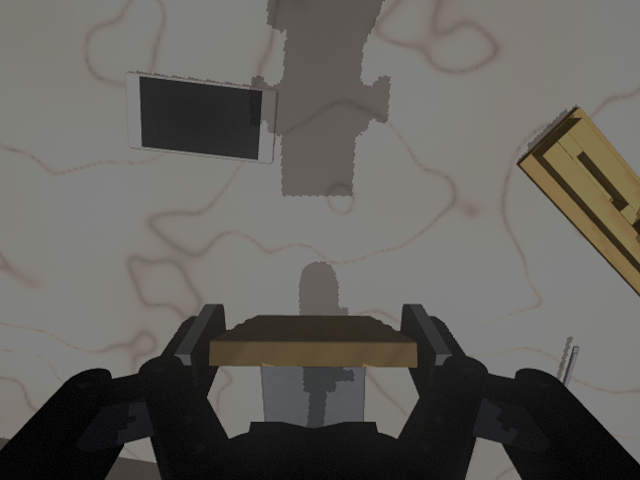

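View pics/s17.png

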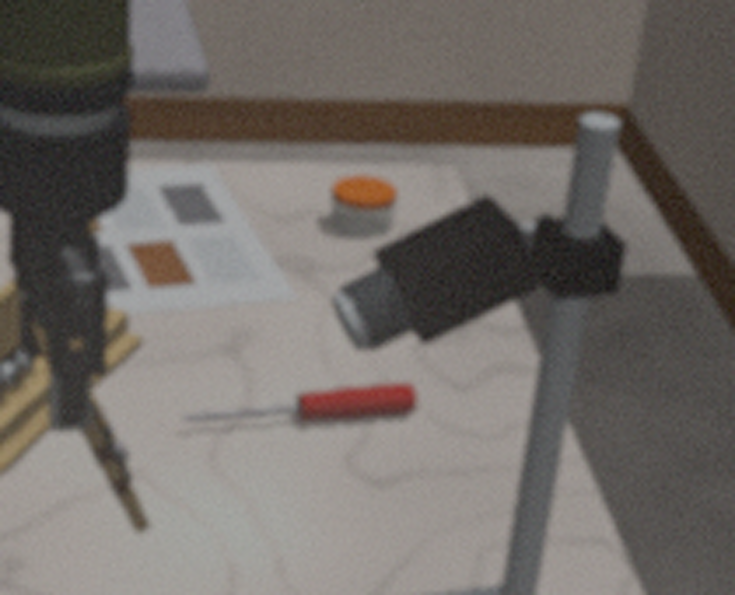

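View pics/t17.png

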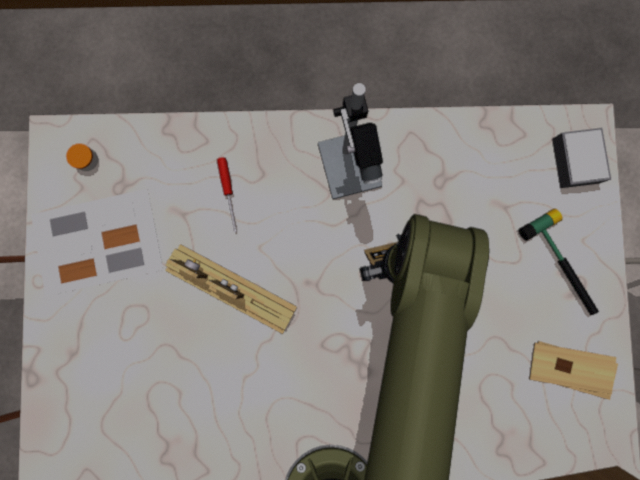

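```bash
python3 - <<'E'
from h import *
D=lambda p:(p[0]/3.5+290,p[1]/3.5+130)
az=np.radians(12.5);h=np.array([np.cos(az),np.sin(az),0])
for a,b in [((93,395),(147,525)),((78,425),(134,530)),((88,410),(140,528))]:
    n=np.cross(ray("side",D(a))[1],ray("side",D(b))[1]);t=np.degrees(np.arctan2(n[2],n@h));print("panel lean",t,180+t)
for a,b in [((378,258),(488,198)),((425,340),(543,285)),((350,320),(518,243)),((372,347),(425,338)),((335,293),(380,265))]:
    n=np.cross(ray("side",D(a))[1],ray("side",D(b))[1]);t=np.degrees(np.arctan2(-(n@h),n[2]));print("cam tilt",t%180)
s=read_state();R=rpy(s["eef_rot"]);top=s["ee_pos"]+R@[-.0007,-.001,-.0653]
th=np.radians(25);dn=R@[-np.sin(th),0,np.cos(th)];y=R[:,1]
X=R@[-np.cos(th),0,-np.sin(th)]
f=lambda p:(proj("side",p)-[290,130])*3.5
print("bottom corners +-y front",[f(top+.11*dn+k*.038*y+.0045*X) for k in(-1,1)],"mid",f(top+.063*dn+.0075*X))
lens,res=tri(ray("side",D((350,320))),ray("top",(372.4,179.5)));print(lens,res)
for t in (20,23.5,27):
    t=np.radians(t);x=np.array([*(h[:2]*np.cos(t)),np.sin(t)]);foc=lens-.15*x;m=top+.063*dn+.0075*X
    print(foc,m,"err mm",(m-foc)*1e3)
E
```

```text
panel lean -159.8000108395073 20.19998916049269
panel lean -155.69902357705732 24.300976422942682
panel lean -158.96873330303026 21.031266696969737
cam tilt 26.94993344958644
cam tilt 22.553900713273663
cam tilt 22.11403508031657
cam tilt 4.230599631500951
cam tilt 30.9786403934134
bottom corners +-y front [array([156.1914, 530.3062]), array([123.8091, 457.5054])] mid [112.6189 432.0707]
[ 0.7024 -0.0894  0.2726] [np.float64(0.000918624594128788), np.float64(0.0009186245941288595)]
[ 0.5648 -0.1199  0.2213] [ 0.5697 -0.1198  0.2155] err mm [ 4.9489  0.1818 -5.8665]
[ 0.5681 -0.1192  0.2128] [ 0.5697 -0.1198  0.2155] err mm [ 1.6345 -0.553   2.6429]
[ 0.5719 -0.1184  0.2045] [ 0.5697 -0.1198  0.2155] err mm [-2.1809 -1.3988 10.9291]
```

```bash
python3 - <<'E'
from h import *
s=read_state();print(s["ee_pos"],s["dq"],s["gripper_width"],s["time"])
print(close_job())
E
```

```text
[ 0.5362 -0.1261  0.2041] [ 0.0005  0.0011  0.0013 -0.0015  0.0001 -0.0005  0.0028] 0.07439606175614602 11.8667
the job is handed in; nothing more can be done
None
```

I pulled the circuit-board panel out of its end slot and handed the job in at about 11.9 s, holding it steady in front of the inspection camera. The close call reported no verdict.

- **Grip:** the moves only let the tool shift and turn about its own axis, so the gripper could not tilt. I therefore gripped the panel by its 76 mm sides at the bare top, not across the 9 mm as suggested. I leaned it back by levering its lower edge in the slot, then raised the grip to 50 N and lifted it clear.
- **First grasp missed:** the real fingertips sat about 40 mm higher than the stated tool point. They closed onto the panel's top edge, with roughly 20 N at the wrist. A new picture showed nothing had moved, so I gripped again lower down.

**Last checks:**

| Check | Result |
|---|---|
| Board centre to focus point | about 3–11 mm by estimate, depending on the camera tilt assumed (limit 25 mm) |
| Facing direction (yaw) | panel at 12.4°, camera at about 12.5–13° |
| Panel lean | 20–25° depending on the view |
| Camera tilt | 22–27° on the three clearest edges, about 23.5° taken as true |
| Arm and grip | arm still, jaws holding at about 75 mm |
| Other objects | both other panels, phone and screwdriver look unmoved by eye; camera not touched |

**Disagreements:**
- The panel's lower corner appeared about 5 mm from where I predicted it, so the true lean is probably a degree or two under my 25° estimate.
- Two short-edge readings of the camera tilt (4° and 31°) disagreed with the rest. I dropped them as too noisy.

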